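# Scrape the culture dishes off the flat shovel into the discard tray

## Task

Pick up the flat shovel by its upright handle with the two culture dishes on it, and carry it level to the discard tray. Lower the blade with the dishes into the tray, its handle lined up with the notch in the split scraper wall, then draw the blade straight out through the gap under that wall, so that the wall's lower rim scrapes both dishes off and they lie flat in the tray. Leave the empty shovel standing flat on the worktop clear of the tray; never tip the shovel or the dishes, do not touch the dishes with the gripper, and leave everything else where it is.

Things in the scene. Friction and masses are not known exactly. Their poses are not given: they have to be found in the camera images.
- shovel: Flat steel hand shovel, loose, 0.24 kg, standing on its blade. Origin: centre of the blade's underside. Blade 100 mm long (x), 132 mm wide (y), 3 mm thick, no side walls; +x points to its free front edge, z up. A vertical neck, 10 mm (x) by 14 mm (y), rises at x = -41 mm, y = 0 from a foot 16 x 30 mm that reaches 8 mm above the underside.
- shovel_grip (a point): On the axis of the shovel's black upright grip, 100 mm above the blade's underside, 41 mm behind the blade's centre. The grip is 18 mm (shovel's x) by 20 mm (y), from 55 to 127 mm above the underside, over a 26 mm square collar (50 to 55 mm); it can be pinched from above across either pair of faces.
- dish_0: Closed round culture dish with lid (pale contents), 58 mm diameter, 15 mm high, about 50 g, lying loose on the +y half of the blade, held by friction alone (about 0.6). Origin: centre of its underside.
- dish_1: The same dish with pink contents, on the -y half of the blade. Origin: centre of its underside.
- tray: Aluminium discard tray fixed to the worktop, 176 mm (x) by 196 mm (y), 50 mm high, open on top. Origin: centre of its underside; z up. Walls 6 mm thick: plain ones at +x, +y and -y; the split scraper wall at -x. A blade lowered into the tray clears the walls when its centre is at x = -30 to +30 mm, y within 20 mm, and lies along the tray's x. The blade leaves towards -x.
- tray_floor (a point): Centre of the upper face of the tray's floor, 4 mm above the worktop.
- notch (a point): Middle of the notch in the scraper wall, at the height of that wall's lower rim: 15 mm above the worktop, 85 mm from the tray's origin towards -x. The wall is 6 mm thick and 50 mm high over the worktop; the gap below it is 11 mm high over the tray floor and 184 mm wide. The notch is 46 mm wide and open at the top: it passes the shovel's neck, foot and grip but not its blade, which goes through the gap.
- amber_bottle: Bystander: brown glass bottle with black cap, 62 mm diameter, 136 mm high. Origin: centre of its underside.
- sample_cup: Bystander: sample container with yellow lid, 61 mm diameter, 62 mm high. Origin: centre of its underside.
- filter_tin: Bystander: low round tin, 67 mm diameter, 33 mm high. Origin: centre of its underside.
- stand_rod (a point): Fixed obstacle: the tall blue stand's clamp and funnel ring, 0.3 m up. Keep arm and gripper 0.1 m clear of this point and of the vertical rod here at every height: cross between left and right nearer to the robot, about 0.36 m ahead of it. There a plate stands, 20 mm high, with a cup on it whose top is 90 mm up: carry the blade 130 mm or more above the worktop.
Not all that is in view belongs to the job. Leave any red or turquoise look-alike of the dish_1 alone.

How it is judged:
On the way, in this order (a step that is already met when the one before it is completed fails the run):
1. the shovel is lifted with both dishes lying on its blade (height (world z) of shovel above 0.055 m and x of dish_0 in the frame of shovel between -0.055 and 0.055 m and y of dish_0 in the frame of shovel between -0.07 and 0.07 m and z of dish_0 in the frame of shovel between 0 and 0.008 m and x of dish_1 in the frame of shovel between -0.055 and 0.055 m and y of dish_1 in the frame of shovel between -0.07 and 0.07 m and z of dish_1 in the frame of shovel between 0 and 0.008 m), for 0.2 s.
2. the blade is down inside the tray, behind the scraper wall, with both dishes still on it (x of shovel in the frame of tray between -0.045 and 0.045 m and y of shovel in the frame of tray between -0.04 and 0.04 m and height (world z) of shovel below 0.02 m and x of dish_0 in the frame of shovel between -0.055 and 0.055 m and y of dish_0 in the frame of shovel between -0.07 and 0.07 m and z of dish_0 in the frame of shovel between 0 and 0.008 m and x of dish_1 in the frame of shovel between -0.055 and 0.055 m and y of dish_1 in the frame of shovel between -0.07 and 0.07 m and z of dish_1 in the frame of shovel between 0 and 0.008 m), for 0.1 s.
3. the blade is half drawn out under the scraper wall and both dishes stay in the tray (x of shovel in the frame of tray between -0.13 and -0.085 m and y of shovel in the frame of tray between -0.05 and 0.05 m and height (world z) of shovel below 0.02 m and x of dish_0 in the frame of tray between -0.085 and 0.085 m and x of dish_1 in the frame of tray between -0.085 and 0.085 m), for 0.05 s.
At the end, for the whole second after the job is handed in: Both dishes lie flat (within 0.12 rad) and at rest on the tray's floor, inside its four walls; the shovel stands level (within 0.1 rad) and at rest on the worktop, its origin more than 130 mm from the tray's centre, touching neither the tray nor a dish (x of dish_0 in the frame of tray between -0.085 and 0.085 m and y of dish_0 in the frame of tray between -0.095 and 0.095 m and height (world z) of each of dish_0, dish_1 below 0.012 m and x of dish_1 in the frame of tray between -0.085 and 0.085 m and y of dish_1 in the frame of tray between -0.095 and 0.095 m and angle between each of dish_0, dish_1's own z axis and vertical below 0.12 rad and linear speed of each of dish_0, dish_1, shovel below 0.02 m/s and angle between shovel's own z axis and vertical below 0.1 rad and height (world z) of shovel below 0.006 m and horizontal distance between shovel and tray above 0.13 m and contact force between shovel and tray below 0.05 N and contact force between shovel and dish_0 below 0.02 N and contact force between shovel and dish_1 below 0.02 N).
It fails at once if the shovel is tipped by more than 0.35 rad (angle between shovel's own z axis and vertical above 0.35 rad).
It fails at once if a dish is tipped by more than 0.6 rad (angle between any of dish_0, dish_1's own z axis and vertical above 0.6 rad).
It fails at once if the gripper pushes or grips a dish (over 1 N) (contact force between the fingers and dish_0 above 1 N or contact force between the fingers and dish_1 above 1 N).
It fails at once if the brown bottle, sample cup or filter tin is displaced by more than 30 mm (distance of any of amber_bottle, sample_cup, filter_tin from where it was at the start of the episode above 0.03 m).
It also fails if it takes over 67 s, if anything falls off the work surface, if the arm or the gripper's body presses on something with over 40 N, if the wrist force passes 120 N, or if a joint passes its speed limit or range.

## Robot

A 6-joint arm with a two-finger parallel gripper is mounted at the origin on a cart in front of the work surface, level with it; the furniture and walls round the work are solid. World frame = base frame: x ahead of the robot, y to its left, z up, the work surface at z = 0. Lengths are in m, angles in rad, forces in N, time in s.
With the tool pointing down it reaches from about 0.35 to 0.775 m from the base axis. Payload 7.3 kg.
Tool frame: the origin (TCP) lies on the centre line of the jaws, within the pads' length; the fingertips stand 17 mm ahead of it and the grasp point (between the pads) lies 2 mm behind it (robot.tip_extent is the distance from the TCP to the fingertips, in m); z points along the fingers, y is the line along which they close (so a half turn about z gives the same grasp; the last joint's range is limited). The gripper opens to 92 mm and grips with 3 to 60 N. Pads are 19 mm wide; open, the fingers measure 130 mm over their backs; the gripper's body (75 mm by 190 mm) begins 47 mm behind the grasp point.
Start: joints at [-1.435, 0.342, 1.524, -0, 1.275, -0.146], TCP at [0.146, -0.504, 0.244] pointing down, gripper open.
Joint ranges: [-2.53, 2.53], [-0.77, 2.02], [0.04, 2.7], [-1, 4.14], [0.28, 2.66], [-3.11, 3.11]. Speed limits (rad/s): [2.57, 2.57, 3.14, 3.14, 3.14, 3.14].

## Interface

Orientations are given as [roll, pitch, yaw] about the fixed x, y, z axes, in that order (R = Rz(yaw) Ry(pitch) Rx(roll)).
In Python, from cell import robot gives the robot as it stands.
- The arm moves only by the tool step_arm, never from a script. Its argument "motion" is a list of rows, each a list of 2 entries, a list of its own where there are three numbers: the shift along the tool's x, y, z in units of 60 mm (1.0 is 60 mm), then the turn about the tool's z in rad. In form: [[[x, y, z], spin], ...]. A call has 1 to 10 rows; each row is the pose to reach, as a shift and turn from the pose commanded when the call began, along the tool's axes at that moment; what a row does not reach only later rows make up. A row lasts 1/8 s, in which the tool goes at most 62.5 mm and 10.7 degrees, less where a joint would pass 70% of its speed; a pose out of reach is approached as far as the arm can. A call with a gripper value outside its range is refused whole. "hand" is the closure in counts, from 0 (fully open) to 255 (shut), set as the call begins (left out, the last holds). The fingers move at their own pace and stop on an object; "squeeze" is the grip in N (left out, the last holds). Time passes only in rows, so rows that repeat a pose let the fingers close. It gives the time, the measured TCP pose, the force, the opening and the grip force at its end, in the units of the state.
- robot.observe(): the state, without advancing time (a new reading comes with each control period).
- robot.read_camera(name): name is "scene" or "top" or "wrist"; returns a dict with "pixels" (400x640x3 uint8, red, green, blue), "intrinsics" (3x3 intrinsics, pixels), "k1" (the pictures are not rectified: a ray, as slopes to the right and down, at radius r is drawn at 1 + k1 r^2 times it, then the intrinsics apply), "xyz" and "rotation" of the camera in the world; the wrist camera has in their place "T_tool_cam" (4x4, takes a point from camera to tool coordinates, whose origin is the TCP and whose axes are the flange's). Camera axes: x right, y up, looking along -z (the intrinsics and any distortion apply to the point x, -y, -z); pixel columns grow to the right and rows downward; lengths in m; the calibration is good to about 2 mm. A picture is of the moment at which its call begins: read the wrist's pose just before it. There is no depth.
- robot.hand_in(): hands the job in; it is judged then, once.
The state is a dict: "time": time; "qpos": joint angles; "qvel": joint speeds; "joint_efforts": joint torques, N m; "tool_pos": TCP position; "tool_rot": TCP orientation; "contact_force": force on the tool from outside, world axes, zero at the start; "torque": the same for the moment, N m; "opening": finger opening in m; "grip_force": force on a finger pad.
Only numpy, scipy, OpenCV 4.12 (cv2) and the standard library are available. Lean on these libraries where they do the work, as an engineer would, in place of code of your own. Each camera call takes 0.05 s, during which the arm holds its last target. There are 200 camera calls.

## Working session

There is one attempt and no reset: what is moved stays moved. The work goes in short steps, Python scripts to look and compute and a tool call to move; the robot and the scene stay as the last step left them, time stands still between calls to the robot, and variables do not carry over. Pictures are saved under pics/ and viewed, at most 13 in all, crops included, and the job is handed in when it is done.

Besides the shell and the picture viewer there is one more tool, called after "Request:" as a command line: name --argument value ..., lists and objects as JSON in quotes. step_arm: Moves the arm, as the interface text tells. Its arguments: {"type":"object","properties":{"motion":{"type":"array"},"hand":{"type":"number"},"squeeze":{"type":"number"}},"required":["motion"]}

```bash
ls; mkdir -p pics
cat > h.py <<'E'
import numpy as np, cv2
from cell import robot
from scipy.spatial.transform import Rotation as R
def rays(c,px):
    K=np.array(c["intrinsics"],float);k=c["k1"]
    px=np.atleast_2d(px).astype(float)
    d=(px-K[:2,2])/[K[0,0],K[1,1]]
    u=d.copy()
    for _ in range(30): u=d/(1+k*(u**2).sum(1,keepdims=True))
    v=np.c_[u[:,0],-u[:,1],-np.ones(len(u))]
    return v@np.array(c["rotation"]).T
def onplane(c,px,z):
    v=rays(c,px);o=np.array(c["xyz"]);t=(z-o[2])/v[:,2]
    return o+t[:,None]*v
def proj(c,P):
    K=np.array(c["intrinsics"],float)
    p=(np.atleast_2d(P)-c["xyz"])@np.array(c["rotation"])
    u=np.c_[p[:,0],-p[:,1]]/-p[:,2:];u=u*(1+c["k1"]*(u**2).sum(1,keepdims=True))
    return u*[K[0,0],K[1,1]]+K[:2,2]
E
python3 - <<'E'
from h import *
import pickle
s=robot.observe();print(s)
C={}
for n in("scene","top"):
    c=robot.read_camera(n);C[n]=c;cv2.imwrite(f"pics/{n}0.png",c["pixels"][:,:,::-1]);print(n,c["intrinsics"],c["k1"],c["xyz"],c["rotation"])
pickle.dump(C,open("c0.pkl","wb"))
E
```

```text
pics
{'time': 0.0, 'qpos': array([-1.43499478e+00,  3.42715870e-01,  1.52502397e+00, -2.64681094e-06,
        1.27537409e+00, -1.45984291e-01]), 'qvel': array([ 0.00082749,  0.0006383 , -0.0015369 , -0.00068971,  0.00041844,
       -0.00175707]), 'joint_efforts': array([ 2.15792687e-03, -4.31243241e+01, -2.44216830e+01,  7.19082006e-02,
        5.59119531e-02, -1.11257125e-04]), 'tool_pos': array([ 0.14596442, -0.50390774,  0.24304606]), 'tool_rot': array([-3.14008719e+00, -2.18790910e-04,  2.81786448e-01]), 'contact_force': array([-0.99920785, -0.34887614, -0.51225614]), 'torque': array([-0.01986803, -0.03460466,  0.01443099]), 'grip_force': 0.0, 'opening': 0.09174889862667848}
scene [[386.1191229    0.         327.02558719]
 [  0.         386.1191229  198.18473307]
 [  0.           0.           1.        ]] -0.06281342985847167 [-0.44250845  0.583505    1.19455149] [ 0.84715776 -0.01017111 -2.1023731 ]
top [[470.76781282   0.         320.63053241]
 [  0.         470.76781282 198.185476  ]
 [  0.           0.           1.        ]] -0.04511206765494407 [0.44002869 0.01218749 1.75638156] [ 0.05287266  0.00324382 -1.55911112]
```

View pics/top0.png

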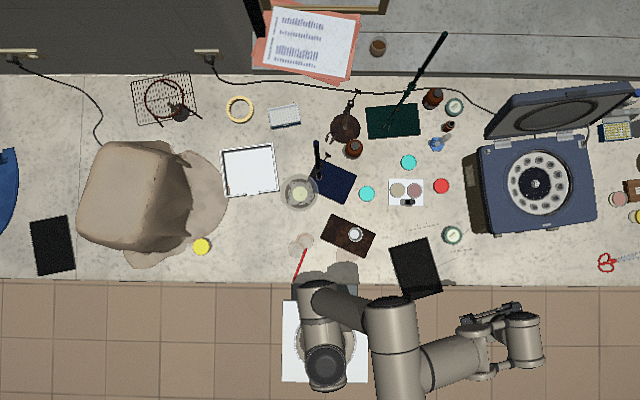

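View pics/scene0.png

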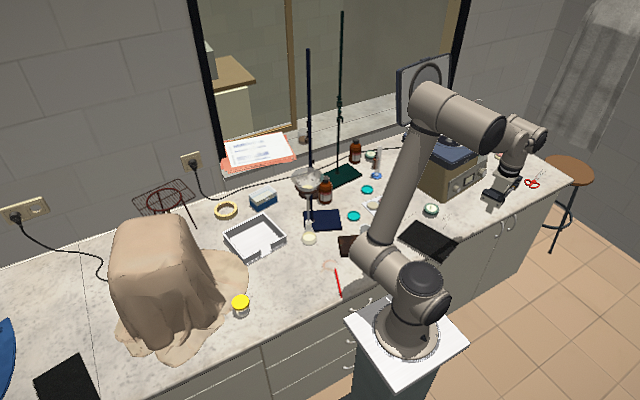

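```bash
cat >> h.py <<'E'
_r=rays
def fix(c):
    c=dict(c);c["rotation"]=R.from_euler("xyz",c["rotation"]).as_matrix();return c
E
python3 - <<'E'
from h import *
import pickle
C={k:fix(v) for k,v in pickle.load(open("c0.pkl","rb")).items()}
t,s=C["top"],C["scene"]
a=t["pixels"][135:260,205:465];b=s["pixels"][150:280,210:440]
a=cv2.resize(a,None,fx=3,fy=3,interpolation=cv2.INTER_CUBIC);b=cv2.resize(b,None,fx=3,fy=3,interpolation=cv2.INTER_CUBIC)
a=a[:300];im=np.zeros((580,800,3),np.uint8)
a=t["pixels"][138:250,210:460];a=cv2.resize(a,None,fx=3.2,fy=3.2,interpolation=cv2.INTER_CUBIC)[:290]
im=np.zeros((600,800,3),np.uint8)
a=cv2.resize(t["pixels"][138:238,200:460],(780,300),interpolation=cv2.INTER_CUBIC)
b=cv2.resize(s["pixels"][165:275,210:440],(627,300),interpolation=cv2.INTER_CUBIC)
im[:300,:780]=a;im[300:,:627]=b
cv2.imwrite("pics/crop1.png",im[:,:,::-1])
for n,p,z in[("pale",(397,190),.01),("pink",(415,190),.01),("handle",(408,202),.127),("tray",(249,170),.0),("plate navy",(333,180),.02),("ring",(300,192),.3),("brownplate",(348,236),.02),("base",(325,365),.0),("yellow",(201,246),.06)]:
    print(n,onplane(t,p,z)[0].round(3))
print(proj(t,[[0,0,0]]),proj(s,[[0,0,0],[.5,-.3,0]]))
E
```

```text
pale [ 0.566 -0.265  0.01 ]
pink [ 0.567 -0.332  0.01 ]
handle [ 0.516 -0.285  0.127]
tray [0.636 0.289 0.   ]
plate navy [ 0.6   -0.026  0.02 ]
ring [0.536 0.082 0.3  ]
brownplate [ 0.394 -0.083  0.02 ]
base [-0.083 -0.004  0.   ]
yellow [0.352 0.448 0.06 ]
[[324.08188826 342.375852  ]] [[405.3671131  330.13003311]
 [387.30912746 212.13223163]]
```

View pics/crop1.png

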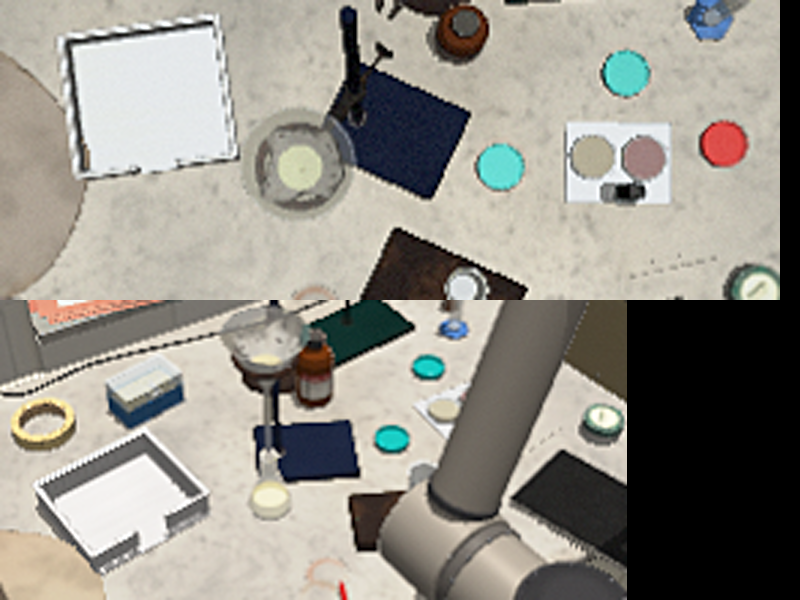

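Run:
```python
from h import *
import pickle
C={k:fix(v) for k,v in pickle.load(open("c0.pkl","rb")).items()}
t,s=C["top"],C["scene"]
I=t["pixels"];mn=I.min(2).astype(int)
def cont(mask,x0,x1,y0,y1):
    m=np.zeros_like(mask,np.uint8);m[y0:y1,x0:x1]=mask[y0:y1,x0:x1]
    cs,_=cv2.findContours(m,cv2.RETR_EXTERNAL,cv2.CHAIN_APPROX_NONE);return max(cs,key=cv2.contourArea)
# local upsampled windows
def win(x0,x1,y0,y1,k=8):
    return cv2.resize(I[y0:y1,x0:x1],None,fx=k,fy=k,interpolation=cv2.INTER_CUBIC),lambda p:(np.asarray(p,float)+.5)/k-.5+[x0,y0]
for nm,w,zs in[("blade",(384,429,174,210),.003),("trayfloor",(217,283,140,202),.004)]:
    W,f=win(*w);g=W.min(2)
    for th in (195,215):
        cs,_=cv2.findContours((g>th).astype(np.uint8),cv2.RETR_EXTERNAL,cv2.CHAIN_APPROX_NONE)
        c=max(cs,key=cv2.contourArea);h=cv2.convexHull(c)
        P=onplane(t,f(h[:,0]),zs)
        r=cv2.minAreaRect(P[:,:2].astype(np.float32)*1000)
        q=cv2.minAreaRect(h)
        print(nm,th,r,f(cv2.boxPoints(q)).round(1).tolist())
    cv2.imwrite(f"pics/{nm}.png",W[:,:,::-1])
# ring/rod triangulate
def tri(pt,ps):
    a,b=rays(t,pt)[0],rays(s,ps)[0];A=np.c_[a,-b];d=np.array(s["xyz"])-t["xyz"]
    x=np.linalg.lstsq(A,d,rcond=None)[0];p=t["xyz"]+a*x[0];q=s["xyz"]+b*x[1];return (p+q)/2,np.linalg.norm(p-q)
print(tri((299.5,191.5),(307,180)), tri((317,140),(308,50)),onplane(t,(319,176),.02))
a=cv2.imread("pics/blade.png");b=cv2.imread("pics/trayfloor.png");im=np.zeros((496,800,3),np.uint8);im[:,:528][:b.shape[0]]=b;im[:288,528:]=a[:288,:272] if a.shape[1]<272 else cv2.resize(a,(272,218)).copy().repeat(1,0) if 0 else im[:288,528:]
im[:218,528:]=cv2.resize(a,(272,218))
cv2.imwrite("pics/crop2.png",im)
```

```text
blade 195 ((560.3108520507812, -298.93646240234375), (132.15524291992188, 104.74661254882812), 89.49323272705078) [[387.7, 205.4], [388.3, 177.5], [423.7, 178.2], [423.1, 206.2]]
blade 215 ((561.5340576171875, -298.5407409667969), (98.71302032470703, 127.48186492919922), 0.7069703340530396) [[388.6, 178.3], [422.5, 178.0], [422.8, 204.4], [388.8, 204.7]]
trayfloor 195 ((635.2928466796875, 290.1678161621094), (190.37472534179688, 206.67660522460938), 8.331032752990723) [[217.9, 148.5], [272.6, 141.4], [279.2, 191.6], [224.4, 198.7]]
trayfloor 215 ((626.947998046875, 285.03631591796875), (170.3597869873047, 197.65966796875), 8.379799842834473) [[220.6, 153.3], [273.0, 146.4], [279.0, 191.3], [226.6, 198.2]]
(array([0.53603459, 0.0826728 , 0.31269261]), np.float64(0.000656490078752884)) (array([0.6180118 , 0.02449913, 0.75155261]), np.float64(0.0019719036891363137)) [[0.6140477  0.02589262 0.02      ]]
```

View pics/crop2.png

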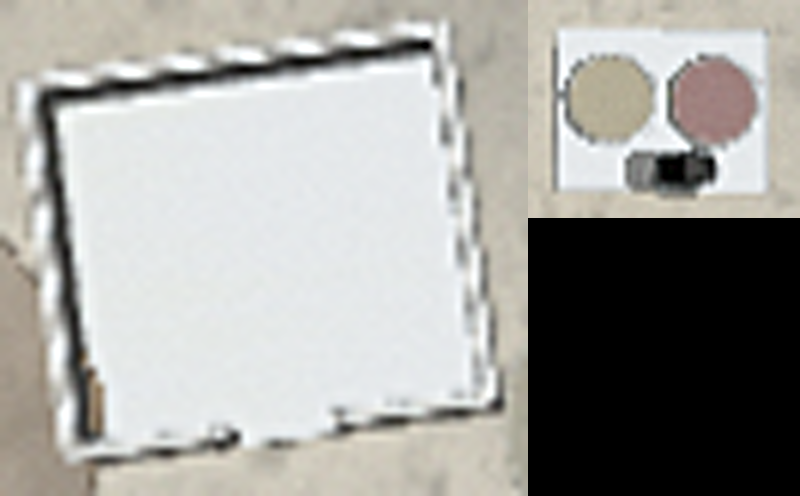

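Run:
```python
from h import *
import pickle
C={k:fix(v) for k,v in pickle.load(open("c0.pkl","rb")).items()}
t,s=C["top"],C["scene"]
I=t["pixels"]
f=lambda p:(np.asarray(p,float)+.5)/8-.5+[217,140]
P=onplane(t,f([(22,80),(447,22),(497,397),(70,455),(238,437),(337,420)]),.05)
print(P.round(4));P=P[:,:2]
print("sides",[np.linalg.norm(P[i]-P[(i+1)%4]).round(4) for i in range(4)])
print("ctr",P[:4].mean(0),"yaws",[np.arctan2(*(a)[::-1]).round(3) for a in (P[1]-P[2],P[0]-P[3])],[np.arctan2(-(a)[0],a[1]).round(3) for a in (P[0]-P[1],P[3]-P[2])])
print("grip top",onplane(t,(413,201.6),.127),onplane(t,(412,201.6),.127))
# blade edges by subpixel threshold crossing
g=I.min(2).astype(float)
def cross(v,th=205):
    v=np.asarray(v);i=np.where(v>th)[0];a,b=i[0],i[-1]
    return a-(v[a]-th)/(v[a]-v[a-1]), b+(v[b]-th)/(v[b]-v[b+1])
fr=[];
for c in range(391,421,1):
    fr.append((c,170+cross(g[170:184,c])[0]))
re=[(c,196+cross(g[196:214,c])[1]) for c in list(range(391,400))+list(range(417,421))]
sd=[(r,)+cross(g[r,380:432]) for r in range(181,203)]
F=onplane(t,fr,.003);B=onplane(t,re,.003)
L=onplane(t,[(380+a,r) for r,a,b in sd],.003);Rr=onplane(t,[(380+b,r) for r,a,b in sd],.003)
for n,E,i in(("front",F,0),("rear",B,0),("left",L,1),("right",Rr,1)):
    print(n,np.median(E[:,i]).round(4),"slope",np.polyfit(E[:,1-i],E[:,i],1)[0].round(3))
```

```text
[[0.7043 0.3918 0.05  ]
 [0.7329 0.1974 0.05  ]
 [0.5613 0.1717 0.05  ]
 [0.5326 0.3658 0.05  ]
 [0.5417 0.2893 0.05  ]
 [0.55   0.2443 0.05  ]]
sides [np.float64(0.1965), np.float64(0.1736), np.float64(0.1962), np.float64(0.1736)]
ctr [0.63276838 0.28167474] yaws [np.float64(0.149), np.float64(0.151)] [np.float64(0.146), np.float64(0.146)]
grip top [[ 0.51802127 -0.30202126  0.127     ]] [[ 0.51798159 -0.29854322  0.127     ]]Traceback (most recent call last):
  File "<stdin>", line 19, in <module>
  File "<stdin>", line 16, in cross
IndexError: index 14 is out of bounds for axis 0 with size 14
```

Request:
step_arm --motion '[[[0.69,-0.15,0.07],-0.13],[[1.38,-0.31,0.15],-0.26],[[2.07,-0.46,0.22],-0.39],[[2.76,-0.62,0.29],-0.52],[[3.45,-0.77,0.37],-0.65],[[4.14,-0.93,0.44],-0.77],[[4.83,-1.08,0.51],-0.9],[[5.52,-1.23,0.58],-1.03],[[6.21,-1.39,0.66],-1.16],[[6.9,-1.542,0.73],-1.289]]' --hand 0 --squeeze 60

```text
time: 1.35
tool_pos: [0.5189, -0.2993, 0.1993]
tool_rot: [-3.141, -0.0, 1.575]
contact_force: [-0.0, -0.8, -0.2]
opening: 0.0917
grip_force: 0.0
```

Run:
```python
from h import *
s=robot.observe();print(s["time"],s["tool_pos"],s["tool_rot"],s["qpos"].round(2),s["contact_force"])
c=robot.read_camera("wrist");cv2.imwrite("pics/w1.png",c["pixels"][:,:,::-1]);print(c["T_tool_cam"])
```

```text
1.35 [ 0.51890828 -0.29934883  0.19926166] [-3.14075359e+00 -4.75572172e-04  1.57509690e+00] [-0.65  0.51  1.38 -0.    1.25 -0.66] [-0.01624682 -0.83847201 -0.16466248]
[[-7.70618857e-04  9.67140995e-01  2.54239456e-01  6.84514841e-02]
 [ 9.99999459e-01  9.22831090e-04 -4.79427309e-04  9.92700983e-04]
 [-6.98293879e-04  2.54238949e-01 -9.67141184e-01 -1.41547937e-01]
 [ 0.00000000e+00  0.00000000e+00  0.00000000e+00  1.00000000e+00]]
```

View pics/w1.png

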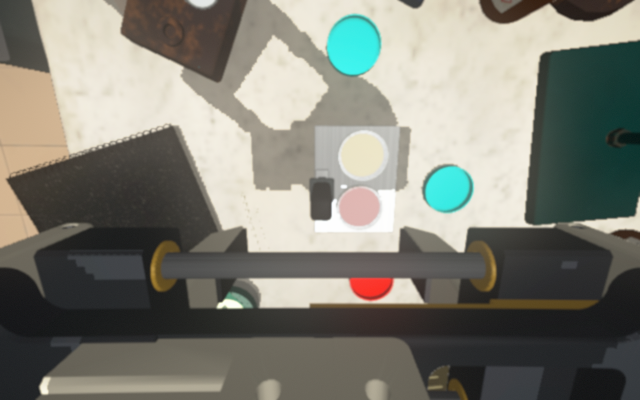

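```bash
cat >> h.py <<'E'
def wcam():
    s=robot.observe();c=dict(robot.read_camera("wrist"));T=np.eye(4);T[:3,:3]=R.from_euler("xyz",s["tool_rot"]).as_matrix();T[:3,3]=s["tool_pos"]
    T=T@np.array(c["T_tool_cam"]);c["xyz"]=T[:3,3];c["rotation"]=T[:3,:3];return c
E
python3 - <<'E'
from h import *
c=wcam()
print(c["xyz"])
print(onplane(c,[(315,125),(397,127),(394,232),(315,232)],.003).round(4))
print(onplane(c,[(311,219),(332,219),(311,178),(332,178)],.127).round(4),proj(c,[[.518,-.3,.127],[.518,-.3,.055]]))
E
```

```text
[ 0.52248462 -0.22832587  0.34026719]
[[ 0.514  -0.2259  0.003 ]
 [ 0.6096 -0.2272  0.003 ]
 [ 0.616  -0.3575  0.003 ]
 [ 0.5145 -0.3586  0.003 ]]
[[ 0.5142 -0.2996  0.127 ]
 [ 0.5311 -0.2994  0.127 ]
 [ 0.5142 -0.2663  0.127 ]
 [ 0.5304 -0.2661  0.127 ]] [[315.72282531 219.49055388]
 [317.27428083 197.64926484]]
```

Run:
```python
from h import *
import pickle
C={k:fix(v) for k,v in pickle.load(open("c0.pkl","rb")).items()}
C["wrist"]=wcam()
for n,c in C.items():
    h=cv2.cvtColor(c["pixels"],cv2.COLOR_RGB2HSV)
    m=((abs(h[...,0].astype(int)-88)<8)&(h[...,1]>140)&(h[...,2]>110)).astype(np.uint8)
    k,l,st,ce=cv2.connectedComponentsWithStats(m)
    for i in range(1,k):
        if st[i,4]>40: print(n,ce[i].round(1),st[i,4],onplane(c,ce[i],.013)[0].round(4))
# pale & pink dish on blade at top z~.018
for n,ps in(("top",[(397.5,190),(414.5,190.5)]),("wrist",[(363,154),(360,207)])):
    print(n,onplane(C[n],ps,.018).round(4))
```

```text
scene [366.9 188.8] 66 [ 0.668  -0.3037  0.013 ]
scene [353.4 215.2] 86 [ 0.5489 -0.1482  0.013 ]
top [408.3 161.9] 149 [ 0.6714 -0.3064  0.013 ]
wrist [352.   47.2] 2421 [ 0.5515 -0.1482  0.013 ]
wrist [445.8 190.3] 1538 [ 0.6685 -0.302   0.013 ]
top [[ 0.5656 -0.2654  0.018 ]
 [ 0.5645 -0.3286  0.018 ]]
wrist [[ 0.5672 -0.259   0.018 ]
 [ 0.5662 -0.3219  0.018 ]]
```

Request:
step_arm --motion '[[[0.11,0.035,0.0],0],[[0.11,0.035,0.3],0],[[0.11,0.035,0.6],0],[[0.11,0.035,0.9],0],[[0.11,0.035,1.2],0],[[0.11,0.035,1.45],0],[[0.11,0.035,1.6],0],[[0.11,0.035,1.68],0],[[0.11,0.035,1.68],0]]'

```text
time: 2.62
tool_pos: [0.5201, -0.2938, 0.0991]
tool_rot: [3.142, 0.0, 1.571]
contact_force: [-1.1, -0.2, -0.4]
opening: 0.0919
grip_force: 0.0
```

Request:
step_arm --motion '[[[0,0,0],0],[[0,0,0],0],[[0,0,0],0],[[0,0,0],0],[[0,0,0],0],[[0,0,0],0]]' --hand 190 --squeeze 20

```text
time: 3.38
tool_pos: [0.5201, -0.2937, 0.0991]
tool_rot: [3.142, 0.0, 1.571]
contact_force: [0.2, -0.7, -0.5]
opening: 0.0366
grip_force: 0.0
```

Run:
```python
from h import *
s=robot.observe();print(s)
c=wcam();p=c["pixels"];cv2.imwrite("pics/w2.png",p[:,:,::-1]);
```

```text
{'time': 3.375, 'qpos': array([-6.42322251e-01,  6.14169813e-01,  1.50104975e+00, -8.10402772e-05,
        1.02629425e+00, -6.42312349e-01]), 'qvel': array([-7.06152761e-05,  1.69981252e-04, -8.35305433e-05,  2.25138357e-04,
       -4.30274850e-04,  3.29335278e-04]), 'joint_efforts': array([ 2.85644062e-03, -5.30688751e+01, -2.09871519e+01,  3.66970722e-02,
        7.86849693e-02,  1.68111060e-04]), 'tool_pos': array([ 0.52007253, -0.29370765,  0.09913047]), 'tool_rot': array([3.14157106e+00, 1.02733337e-04, 1.57082840e+00]), 'contact_force': array([ 0.17807941, -0.74928039, -0.53536173]), 'torque': array([-0.01324979, -0.09419619,  0.0335884 ]), 'grip_force': 0.0, 'opening': 0.03660757703771313}
```

View pics/w2.png

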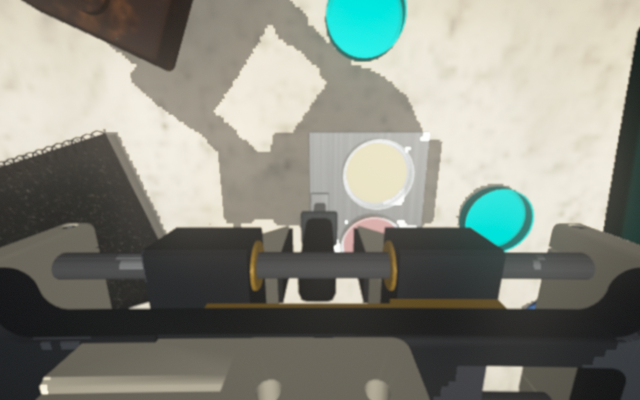

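Run:
```python
from h import *
c=wcam();print(onplane(c,[(301,300),(337,300),(301,212),(337,212)],.127).round(4))
print(onplane(c,[(309,132),(429,132)],.003).round(4))
```

```text
[[ 0.5109 -0.3029  0.127 ]
 [ 0.5276 -0.3029  0.127 ]
 [ 0.5118 -0.2603  0.127 ]
 [ 0.5271 -0.2604  0.127 ]]
[[ 0.5097 -0.2296  0.003 ]
 [ 0.6086 -0.2298  0.003 ]]
```

Request:
step_arm --motion '[[[0,0,0],0],[[0,0,0],0],[[0,0,0],0],[[0,0,0],0]]' --hand 255 --squeeze 8

```text
time: 3.98
tool_pos: [0.5199, -0.2937, 0.099]
tool_rot: [-3.141, -0.0, 1.571]
contact_force: [-2.8, 0.2, 1.3]
opening: 0.0178
grip_force: 8.0
```

Request:
step_arm --motion '[[[0,0,0],0],[[0,0,0],0],[[0,0,0],0],[[0,0,0],0]]' --squeeze 55

```text
time: 4.47
tool_pos: [0.5201, -0.2937, 0.099]
tool_rot: [3.141, 0.0, 1.571]
contact_force: [-1.7, 0.0, 0.3]
opening: 0.0177
grip_force: 55.0
```

Request:
step_arm --motion '[[[0,0,-0.04],0],[[0,0,-0.12],0],[[0,0,-0.25],0],[[0,0,-0.4],0],[[0,0,-0.6],0],[[0,0,-0.8],0],[[0,0,-0.97],0],[[0,0,-1.1],0],[[0,0,-1.18],0],[[0,0,-1.2],0]]'

```text
time: 5.72
tool_pos: [0.5201, -0.2937, 0.1713]
tool_rot: [3.141, 0.0, 1.571]
contact_force: [-0.2, 0.8, -3.4]
opening: 0.0175
grip_force: 55.0
```

Request:
step_arm --motion '[[[0,0,-0.06],0],[[0,0,-0.18],0],[[0,0,-0.38],0],[[0,0,-0.6],0],[[0,0,-0.82],0],[[0,0,-1.04],0],[[0,0,-1.22],0],[[0,0,-1.34],0],[[0,0,-1.4],0],[[0,0,-1.4],0]]'

```text
time: 6.98
tool_pos: [0.52, -0.2937, 0.2551]
tool_rot: [-3.141, 0.0, 1.571]
contact_force: [-0.4, -0.7, -2.5]
opening: 0.0176
grip_force: 55.0
```

```bash
cat > plan.py <<'E'
# plan.py: smooth path through way-points (x,y,z,yaw) -> rows in tool axes, one block of 10 rows per call
import numpy as np,sys
from scipy.interpolate import PchipInterpolator
def plan(W,n):
    W=np.array(W,float);u=np.linspace(0,1,len(W))
    L=np.r_[0,np.cumsum(np.linalg.norm(np.diff(W[:,:3],axis=0),axis=1)+.08*abs(np.diff(W[:,3])))];L/=L[-1]
    f=PchipInterpolator(L,W);t=np.linspace(0,1,n+1);s=t+0
    r=.2;v=np.clip(np.minimum(t/r,(1-t)/r),0,1);v=v*v*(3-2*v);s=np.r_[0,np.cumsum((v[1:]+v[:-1])/2)];s/=s[-1]
    Q=f(s);c=W[0].copy()
    for k in range(0,n,10):
        y=c[3];A=np.array([[np.cos(y),np.sin(y),0],[np.sin(y),-np.cos(y),0],[0,0,-1]])
        rows=[]
        for q in Q[k+1:k+11]:
            d=np.round(A@(q[:3]-c[:3])/.06,2);sp=round(-(q[3]-c[3]),3);rows.append([d.tolist(),sp])
        c=np.r_[c[:3]+A.T@d*.06,y-sp]
        print(rows,"->",c.round(4))
    dQ=np.diff(Q[:,:2],axis=0)
    print("max step",np.linalg.norm(dQ,axis=1).max(),"max dstep",np.linalg.norm(np.diff(dQ,axis=0),axis=1).max(),"spin",abs(np.diff(Q[:,3])).max())
E
python3 - <<'E'
from h import *
from plan import plan
s=robot.observe();print(s["time"],s["tool_pos"],s["tool_rot"],s["contact_force"],s["opening"])
c=wcam();cv2.imwrite("pics/w3.png",c["pixels"][:,:,::-1])
x,y,z=s["tool_pos"];
plan([[x,y,z,1.571],[.42,-.235,z,2.2],[.365,-.12,z,3.0],[.355,0,z,3.14],[.365,.12,z,2.9],[.42,.22,z,2.2],[.5,.268,z,1.718]],60)
E
```

```text
6.975 [ 0.52003715 -0.29369598  0.25507563] [-3.14149173e+00  3.05523490e-05  1.57078005e+00] [-0.36628633 -0.71881027 -2.48895156] 0.017593197664825734
[[[0.0, -0.0, 0.0], np.float64(-0.001)], [[0.0, -0.01, 0.0], np.float64(-0.004)], [[0.01, -0.04, 0.0], np.float64(-0.012)], [[0.03, -0.09, 0.0], np.float64(-0.027)], [[0.06, -0.17, 0.0], np.float64(-0.049)], [[0.09, -0.27, 0.0], np.float64(-0.08)], [[0.15, -0.4, 0.0], np.float64(-0.12)], [[0.21, -0.55, 0.0], np.float64(-0.168)], [[0.29, -0.73, 0.0], np.float64(-0.226)], [[0.39, -0.91, 0.0], np.float64(-0.29)]] -> [ 0.4654 -0.2703  0.2551  1.861 ]
[[[0.16, -0.15, 0.0], np.float64(-0.07)], [[0.33, -0.28, 0.0], np.float64(-0.144)], [[0.51, -0.41, 0.0], np.float64(-0.219)], [[0.68, -0.51, 0.0], np.float64(-0.295)], [[0.86, -0.59, 0.0], np.float64(-0.373)], [[1.04, -0.67, 0.0], np.float64(-0.459)], [[1.23, -0.73, 0.0], np.float64(-0.552)], [[1.43, -0.79, 0.0], np.float64(-0.649)], [[1.64, -0.84, 0.0], np.float64(-0.746)], [[1.86, -0.88, 0.0], np.float64(-0.84)]] -> [ 0.3829 -0.1785  0.2551  2.701 ]
[[[0.16, 0.15, 0.0], np.float64(-0.088)]
[... 1102 characters left out ...]
, 0.0], np.float64(0.594)], [[-0.43, 1.66, 0.0], np.float64(0.668)], [[-0.54, 1.84, 0.0], np.float64(0.741)], [[-0.66, 2.01, 0.0], np.float64(0.81)]] -> [0.447  0.242  0.2551 1.999 ]
[[[0.02, 0.21, 0.0], np.float64(0.063)], [[0.04, 0.4, 0.0], np.float64(0.118)], [[0.04, 0.56, 0.0], np.float64(0.166)], [[0.04, 0.7, 0.0], np.float64(0.204)], [[0.04, 0.81, 0.0], np.float64(0.234)], [[0.03, 0.89, 0.0], np.float64(0.255)], [[0.03, 0.94, 0.0], np.float64(0.269)], [[0.03, 0.97, 0.0], np.float64(0.277)], [[0.03, 0.98, 0.0], np.float64(0.28)], [[0.03, 0.98, 0.0], np.float64(0.281)]] -> [0.4997 0.2681 0.2551 1.718 ]
max step 0.018881569905680365 max dstep 0.0018008633803776124 spin 0.09720395760368117
```

View pics/w3.png

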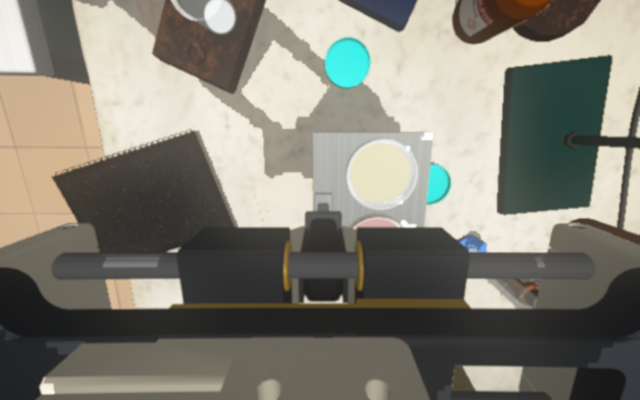

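Request:
step_arm --motion '[[[0,0,0],-0.001],[[0,-0.01,0],-0.004],[[0.01,-0.04,0],-0.012],[[0.03,-0.09,0],-0.027],[[0.06,-0.17,0],-0.049],[[0.09,-0.27,0],-0.08],[[0.15,-0.4,0],-0.12],[[0.21,-0.55,0],-0.168],[[0.29,-0.73,0],-0.226],[[0.39,-0.91,0],-0.29]]'

```text
time: 8.28
tool_pos: [0.4648, -0.2701, 0.2552]
tool_rot: [3.142, 0.0, 1.864]
contact_force: [-0.5, 0.6, -3.9]
opening: 0.0178
grip_force: 55.0
```

Request:
step_arm --motion '[[[0.16,-0.15,0],-0.07],[[0.33,-0.28,0],-0.144],[[0.51,-0.41,0],-0.219],[[0.68,-0.51,0],-0.295],[[0.86,-0.59,0],-0.373],[[1.04,-0.67,0],-0.459],[[1.23,-0.73,0],-0.552],[[1.43,-0.79,0],-0.649],[[1.64,-0.84,0],-0.746],[[1.86,-0.88,0],-0.84]]'

```text
time: 9.52
tool_pos: [0.3824, -0.1781, 0.2554]
tool_rot: [-3.141, 0.001, 2.705]
contact_force: [0.7, -0.0, -3.3]
opening: 0.018
grip_force: 55.0
```

Request:
step_arm --motion '[[[0.16,0.15,0],-0.088],[[0.33,0.31,0],-0.167],[[0.48,0.48,0],-0.233],[[0.62,0.67,0],-0.283],[[0.76,0.87,0],-0.316],[[0.91,1.1,0],-0.347],[[1.07,1.35,0],-0.375],[[1.22,1.62,0],-0.4],[[1.38,1.89,0],-0.419],[[1.53,2.16,0],-0.433]]'

```text
time: 10.78
tool_pos: [0.355, -0.0209, 0.2551]
tool_rot: [-3.142, 0.0, 3.135]
contact_force: [1.1, -0.3, -3.8]
opening: 0.0182
grip_force: 55.0
```

Request:
step_arm --motion '[[[0,0.3,0],-0.006],[[0,0.59,0],-0.002],[[0,0.88,0],0.015],[[-0.02,1.18,0],0.043],[[-0.04,1.47,0],0.079],[[-0.07,1.75,0],0.121],[[-0.1,2.02,0],0.167],[[-0.13,2.27,0],0.214],[[-0.17,2.5,0],0.263],[[-0.23,2.72,0],0.325]]'

```text
time: 12.02
tool_pos: [0.3698, 0.1421, 0.2551]
tool_rot: [-3.141, -0.0, 2.808]
contact_force: [-0.4, -0.9, -3.5]
opening: 0.0175
grip_force: 55.0
```

Request:
step_arm --motion '[[[0,0.22,0],0.074],[[-0.03,0.45,0],0.156],[[-0.07,0.67,0],0.244],[[-0.12,0.88,0],0.335],[[-0.18,1.09,0],0.426],[[-0.26,1.29,0],0.513],[[-0.34,1.48,0],0.594],[[-0.43,1.66,0],0.668],[[-0.54,1.84,0],0.741],[[-0.66,2.01,0],0.81]]'

```text
time: 13.28
tool_pos: [0.4467, 0.243, 0.2548]
tool_rot: [-3.141, -0.0, 1.998]
contact_force: [0.4, -0.1, -3.3]
opening: 0.0179
grip_force: 55.0
```

Request:
step_arm --motion '[[[0.02,0.21,0],0.063],[[0.04,0.4,0],0.118],[[0.04,0.56,0],0.166],[[0.04,0.7,0],0.204],[[0.04,0.81,0],0.234],[[0.03,0.89,0],0.255],[[0.03,0.94,0],0.269],[[0.03,0.97,0],0.277],[[0.03,0.98,0],0.28],[[0.03,0.98,0],0.281]]'

```text
time: 14.52
tool_pos: [0.4998, 0.268, 0.2551]
tool_rot: [-3.142, 0.0, 1.718]
contact_force: [0.5, -0.0, -3.5]
opening: 0.018
grip_force: 55.0
```

Run:
```python
from h import *
import pickle
s=robot.observe();print(s["time"],s["tool_pos"],s["tool_rot"],s["opening"])
w=wcam();c=fix(robot.read_camera("scene"));pickle.dump((w,c),open("c1.pkl","wb"))
im=np.zeros((600,640,3),np.uint8);im[:280]=w["pixels"][:280]
im[280:600,:]=cv2.resize(c["pixels"][170:290,190:430],(640,320),interpolation=cv2.INTER_CUBIC)
cv2.imwrite("pics/w4.png",im[:,:,::-1])
```

```text
14.525 [0.49981218 0.26804039 0.25510612] [-3.14156363e+00  7.75814468e-05  1.71775458e+00] 0.01798594878270577
```

View pics/w4.png

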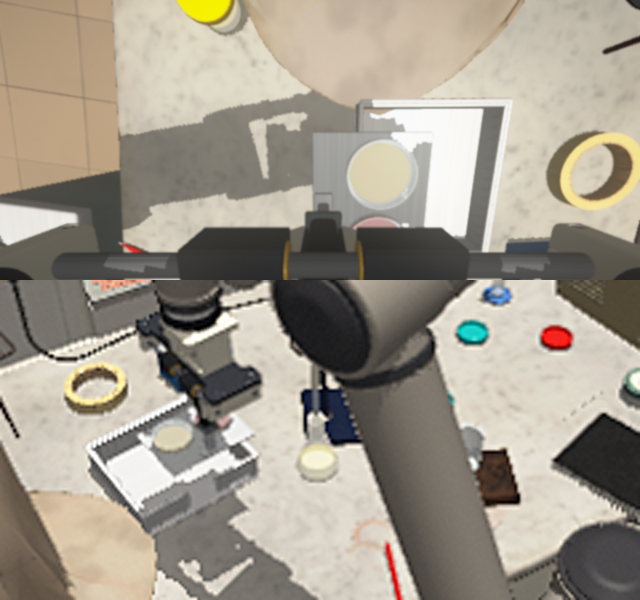

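Run:
```python
from h import *
import pickle
w,s=pickle.load(open("c1.pkl","rb"))
s0=fix(pickle.load(open("c0.pkl","rb"))["scene"])
A=onplane(w,[(358,101),(512,100),(491,250)],.05);print(A.round(4))
print("top est proj in wrist",proj(w,[[.5326,.3658,.05],[.7043,.3918,.05],[.7329,.1974,.05]]).round(1))
e=A[1]-A[0];print(np.hypot(*e[:2]),np.arctan2(e[1],e[0]))
e=A[1]-A[2];print("yaw",np.arctan2(-e[0],e[1]))
for y in (.147,):
    ex=np.array([np.cos(y),np.sin(y)]);ey=np.array([-ex[1],ex[0]])
    print("ctr",A[0,:2]+.088*ex-.098*ey,A[1,:2]-.088*ex-.098*ey)
# scene: predicted tray rim corners for both hypotheses
f=cv2.resize(s0["pixels"][195:285,200:300],(800,720),interpolation=cv2.INTER_CUBIC)[:600]
cv2.imwrite("pics/sc0.png",f[:,:,::-1])
for cx,cy in((.6328,.2817),):
    P=[[cx+a*ex[0]+b*ey[0],cy+a*ex[1]+b*ey[1],.05] for a,b in((-.088,-.098),(-.088,-.023),(-.088,.023),(-.088,.098),(.088,.098),(.088,-.098))]
    q=proj(s0,P);print(q.round(1),((q+.5-[200,195])*8-.5).round())
g=cv2.cvtColor(w["pixels"],cv2.COLOR_RGB2GRAY)
print(g[92:112,460],g[60:130:1,0][:0]);print(g[180,485:515]);print(g[112,345:375])
```

```text
[[0.5275 0.3702 0.05  ]
 [0.7042 0.3966 0.05  ]
 [0.7367 0.2101 0.05  ]]
top est proj in wrist [[361.6 105.6]
 [510.7 104.3]
 [485.4 258.2]]
0.17861982158213252 0.14782407205291612
yaw 0.17255281054585803
ctr [0.62894709 0.2861889 ] [0.63151704 0.28671823]
[[286.3 234.3]
 [270.6 242.9]
 [260.6 248.3]
 [243.8 257.5]
 [222.3 231.2]
 [263.2 210.8]] [[694. 318.]
 [568. 386.]
 [489. 430.]
 [354. 503.]
 [182. 293.]
 [509. 130.]]
[216 214 214 214 215 207 199 218 237 240 231 233 243 238 199 150 181 238
 249 249] []
[114 114 113 112 113 114 129 172 223 239 241 239 243 242 232 218 214 217
 219 220 220 219 217 216 217 216 217 217 217 217]
[134 134 135 135 136 136 136 136 138 135 125 110 104 114 135 153 163 159
 159 164 171 172 172 172 174 180 184 179 171 169]
```

View pics/sc0.png

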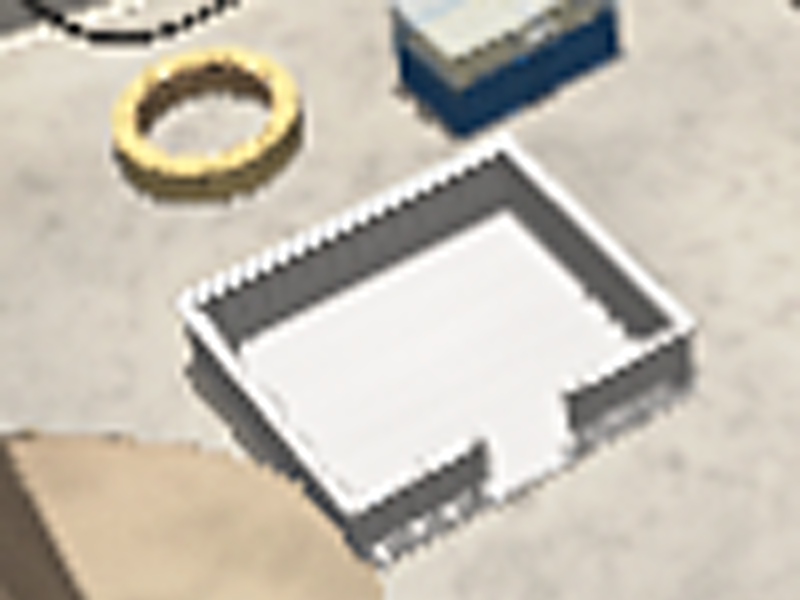

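Request:
step_arm --motion '[[[0,0.04,0],0],[[0,0.14,0],0],[[0,0.3,0],0],[[-0.01,0.5,0],0],[[-0.01,0.72,0],0],[[-0.01,0.96,0],0],[[-0.02,1.18,0],0],[[-0.02,1.34,0],0],[[-0.02,1.44,0],0],[[-0.02,1.48,0],0]]'

```text
time: 15.88
tool_pos: [0.5882, 0.2799, 0.2549]
tool_rot: [-3.141, 0.0, 1.718]
contact_force: [0.7, -0.6, -3.3]
opening: 0.0175
grip_force: 55.0
```

Request:
step_arm --motion '[[[0,0,0.03],0],[[0,0,0.1],0],[[0,0,0.22],0],[[0,0,0.38],0],[[0,0,0.56],0],[[0,0,0.74],0],[[0,0,0.9],0],[[0,0,1.02],0],[[0,0,1.09],0],[[0,0,1.1],0]]'

```text
time: 17.12
tool_pos: [0.5879, 0.2799, 0.1889]
tool_rot: [-3.141, 0.0, 1.718]
contact_force: [0.4, 0.3, -2.9]
opening: 0.018
grip_force: 55.0
```

Run:
```python
from h import *
import pickle
s=robot.observe();print(s["time"],s["tool_pos"],s["tool_rot"],s["opening"])
w=wcam();c=fix(robot.read_camera("scene"));pickle.dump((w,c),open("c2.pkl","wb"))
im=np.zeros((600,800,3),np.uint8);im[:280,:640]=w["pixels"][:280]
im[280:600,:]=cv2.resize(c["pixels"][200:270,195:370],(800,320),interpolation=cv2.INTER_CUBIC)
cv2.imwrite("pics/w5.png",im[:,:,::-1])
```

```text
17.125 [0.58786365 0.2799018  0.18889549] [-3.14139059e+00  1.17063672e-04  1.71777084e+00] 0.018003547828314058
```

View pics/w5.png

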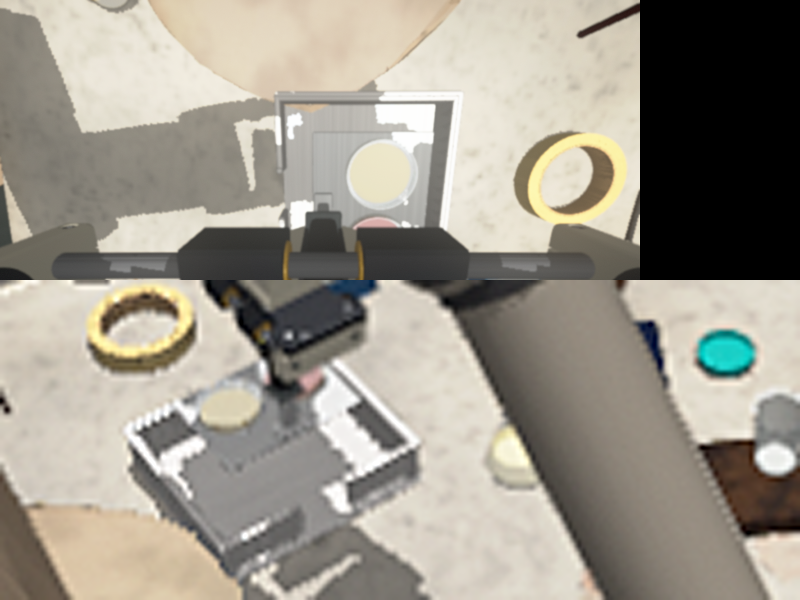

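Run:
```python
from h import *
import pickle
w,s=pickle.load(open("c2.pkl","rb"))
t=np.array([.58786,.2799]);y=.1472;ex=np.array([np.cos(y),np.sin(y)]);ey=np.array([-ex[1],ex[0]])
for p,z in(((276,94),.05),((462,94),.05),((283,171),.05),((313,132),.089),((433,132),.089),((323,212),.217),((304,212),.217),((343,212),.217)):
    q=onplane(w,p,z)[0,:2]-t;print(p,(q@ex).round(4),(q@ey).round(4))
```

```text
(276, 94) -0.0428 0.0978
(462, 94) 0.1317 0.0973
(283, 171) -0.0391 0.025
(313, 132) -0.0071 0.0639
(433, 132) 0.0933 0.0636
(323, 212) 0.0011 0.0333
(304, 212) -0.0069 0.0333
(343, 212) 0.0096 0.0333
```

Request:
step_arm --motion '[[[0.02,0,0.05],0],[[0.02,0,0.15],0],[[0.02,0,0.32],0],[[0.02,0,0.52],0],[[0.02,0,0.74],0],[[0.02,0,0.96],0],[[0.02,0,1.16],0],[[0.02,0,1.3],0],[[0.02,0,1.37],0],[[0.02,0,1.4],0]]'

```text
time: 18.48
tool_pos: [0.5878, 0.2811, 0.1051]
tool_rot: [3.141, 0.0, 1.718]
contact_force: [-0.2, -0.5, -3.4]
opening: 0.0179
grip_force: 55.0
```

Request:
step_arm --motion '[[[0,0,0],0],[[0,0,0],0],[[0,0,0],0]]'

```text
time: 18.85
tool_pos: [0.5878, 0.2811, 0.1054]
tool_rot: [3.141, -0.0, 1.718]
contact_force: [0.5, -0.4, -4.4]
opening: 0.017
grip_force: 55.0
```

Request:
step_arm --motion '[[[0,-0.02,0],0],[[0,-0.08,0],0],[[0,-0.17,0],0],[[0,-0.28,0],0],[[0,-0.4,0],0],[[0,-0.52,0],0],[[0,-0.64,0],0],[[0,-0.76,0],0],[[0,-0.88,0],0],[[0,-1.0,0],0]]'

```text
time: 20.1
tool_pos: [0.5279, 0.2722, 0.1051]
tool_rot: [3.141, 0.0, 1.718]
contact_force: [0.9, 0.1, -2.3]
opening: 0.0178
grip_force: 55.0
```

Request:
step_arm --motion '[[[0,-0.1,0],0],[[0,-0.2,0],0],[[0,-0.3,0],0],[[0,-0.4,0],0],[[0,-0.5,0],0]]'

```text
time: 20.72
tool_pos: [0.4983, 0.2678, 0.1051]
tool_rot: [3.142, 0.0, 1.718]
contact_force: [1.0, -0.2, -2.6]
opening: 0.0182
grip_force: 55.0
```

Run:
```python
from h import *
s=robot.observe();print(s["time"],s["tool_pos"],s["tool_rot"],s["opening"],s["contact_force"],s["torque"])
c=robot.read_camera("scene");w=robot.read_camera("wrist")
im=np.zeros((600,800,3),np.uint8);im[:280,:640]=w["pixels"][:280]
im[280:600,:]=cv2.resize(c["pixels"][200:270,195:370],(800,320),interpolation=cv2.INTER_CUBIC)
cv2.imwrite("pics/w6.png",im[:,:,::-1])
```

```text
20.725 [0.4983017  0.2678272  0.10512155] [3.14156922e+00 9.47096668e-05 1.71777459e+00] 0.01818176016705653 [ 0.95387782 -0.23281972 -2.59519866] [-0.01124361 -0.11947615 -0.02284257]
```

View pics/w6.png

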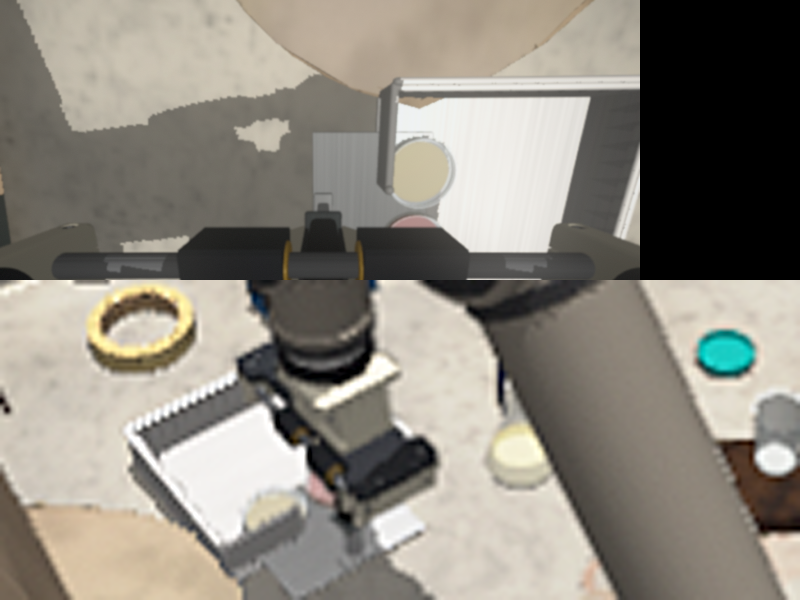

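The blade is half out under the wall: the pale dish (420,172) and the pink one (415,222) are held back by the rim and the neck is clear in the notch. I continue the draw.

Request:
step_arm --motion '[[[0,-0.1,0],0],[[0,-0.2,0],0],[[0,-0.3,0],0],[[0,-0.4,0],0],[[0,-0.5,0],0],[[0,-0.6,0],0],[[0,-0.7,0],0],[[0,-0.8,0],0],[[0,-0.9,0],0],[[0,-1.0,0],0]]'

```text
time: 22.08
tool_pos: [0.439, 0.2591, 0.1051]
tool_rot: [3.142, 0.0, 1.718]
contact_force: [0.2, 0.2, -2.8]
opening: 0.0176
grip_force: 55.0
```

Request:
step_arm --motion '[[[0,-0.1,0],0],[[0,-0.2,0],0],[[0,-0.3,0],0],[[0,-0.4,0],0],[[0,-0.5,0],0],[[0,-0.57,0],0],[[0,-0.6,0],0],[[0,-0.6,0],0]]'

```text
time: 23.08
tool_pos: [0.4037, 0.2539, 0.1051]
tool_rot: [3.141, 0.0, 1.718]
contact_force: [-0.8, 0.3, -2.7]
opening: 0.0178
grip_force: 55.0
```

Request:
step_arm --motion '[[[0,0,0.02],0],[[0,0,0.04],0],[[0,0,0.06],0],[[0,0,0.08],0],[[0,0,0.09],0],[[0,0,0.1],0],[[0,0,0.1],0]]'

```text
time: 23.95
tool_pos: [0.4037, 0.2539, 0.0991]
tool_rot: [3.142, 0.0, 1.718]
contact_force: [1.1, 0.2, -2.3]
opening: 0.0177
grip_force: 55.0
```

Request:
step_arm --motion '[[[0,0,0.01],0],[[0,0,0.015],0],[[0,0,0.02],0]]'

```text
time: 24.32
tool_pos: [0.4038, 0.2538, 0.099]
tool_rot: [3.141, -0.0, 1.718]
contact_force: [-3.7, -2.2, 12.1]
opening: 0.018
grip_force: 55.0
```

Run:
```python
from h import *
s=robot.observe();print(s["time"],s["tool_pos"],s["contact_force"],s["torque"])
c=robot.read_camera("scene");w=robot.read_camera("wrist")
im=np.zeros((600,800,3),np.uint8);im[:280,:640]=w["pixels"][:280]
im[280:600,:]=cv2.resize(c["pixels"][200:270,195:370],(800,320),interpolation=cv2.INTER_CUBIC)
cv2.imwrite("pics/w7.png",im[:,:,::-1])
```

```text
24.325 [0.40376936 0.25383995 0.0989694 ] [-3.65980844 -2.20924425 12.05480991] [-0.37936932  0.7075974  -0.01291506]
```

View pics/w7.png

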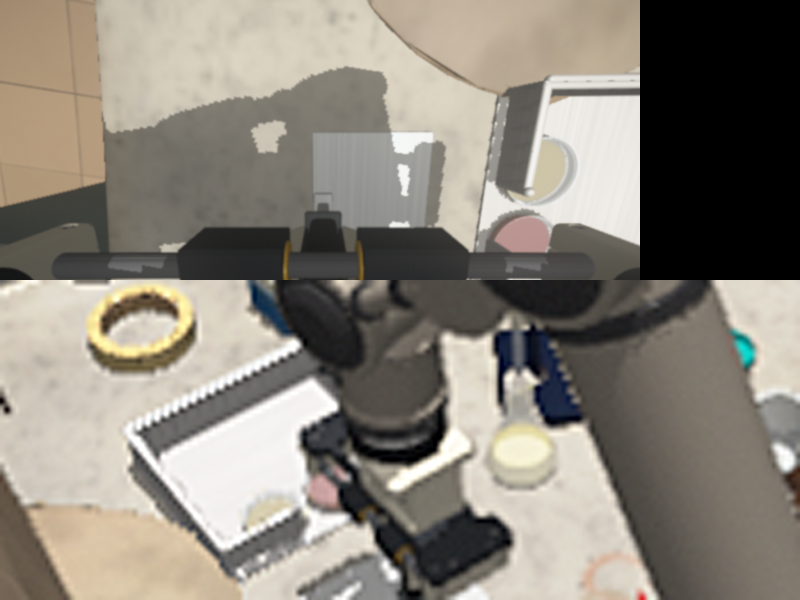

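Request:
step_arm --motion '[[[0,0,-0.01],0],[[0,0,-0.015],0]]' --squeeze 5

```text
time: 24.68
tool_pos: [0.4038, 0.2539, 0.099]
tool_rot: [3.141, 0.0, 1.718]
contact_force: [-1.3, -1.6, 0.5]
opening: 0.0181
grip_force: 5.0
```

Request:
step_arm --motion '[[[0,0,0],0],[[0,0,0],0],[[0,0,0],0],[[0,0,0],0],[[0,0,0],0],[[0,0,0],0]]' --hand 100

```text
time: 25.42
tool_pos: [0.4037, 0.2539, 0.0988]
tool_rot: [-3.142, 0.0, 1.718]
contact_force: [0.7, 0.1, -0.0]
opening: 0.0556
grip_force: 0.0
```

Request:
step_arm --motion '[[[0,0,-0.1],0],[[0,0,-0.4],0],[[0,0,-0.8],0],[[0,0,-1.2],0],[[0,0,-1.6],0],[[0,0,-2.0],0],[[0,0,-2.3],0],[[0,0,-2.5],0],[[0,0,-2.5],0]]'

```text
time: 26.55
tool_pos: [0.404, 0.254, 0.2495]
tool_rot: [3.14, -0.0, 1.718]
contact_force: [-0.3, 0.3, 0.8]
opening: 0.0557
grip_force: 0.0
```

Run:
```python
from h import *
s=robot.observe();print(s["time"],s["tool_pos"],s["contact_force"])
w=wcam();t=fix(robot.read_camera("top"));S=fix(robot.read_camera("scene"))
im=np.zeros((600,800,3),np.uint8);im[:280,:640]=w["pixels"][:280]
im[280:,:400]=cv2.resize(t["pixels"][140:230,210:320],(400,320),interpolation=cv2.INTER_CUBIC)
im[280:,400:]=cv2.resize(S["pixels"][205:285,205:305],(400,320),interpolation=cv2.INTER_CUBIC)
cv2.imwrite("pics/w8.png",im[:,:,::-1])
import pickle;pickle.dump((w,t,S),open("c3.pkl","wb"))
```

```text
26.55 [0.40397203 0.25396479 0.24946536] [-0.29622273  0.30572185  0.81997025]
```

View pics/w8.png

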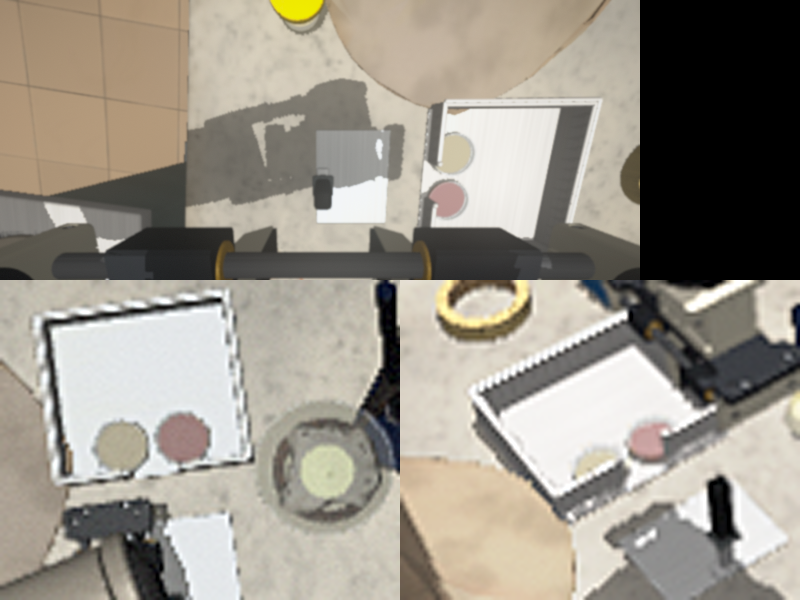

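```bash
python3 -c "
from cell import robot
print(robot.hand_in())"
```

```text
the job is handed in; nothing more can be done
None
```

The job is handed in at about 27 s, and no verdict came back: in the last pictures both dishes lie flat in the tray, and the empty shovel stands flat on the worktop, released and clear of the tray.

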